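# Select the bath and switch its heater on

## Robot

A 6-joint arm with a two-finger parallel gripper is mounted at the origin on the work surface. World frame = base frame: x ahead of the robot, y to its left, z up, the work surface at z = 0. Lengths are in m, angles in rad, forces in N, time in s.
With the tool pointing down it reaches from about 0.375 to 0.975 m from the base axis. Payload 3.8 kg.
Tool frame: the origin (TCP) lies midway between the tips of the shut fingers; the grasp point (between the pads) lies 19 mm behind it; z points along the fingers, y is the line along which they close (so a half turn about z gives the same grasp; the last joint's range is limited). The gripper opens to 85 mm and grips with 20 to 120 N. Pads are 22 mm wide; open, the fingers measure 114 mm over their backs; the gripper's body (76 mm by 85 mm) begins 54 mm behind the grasp point. The pads swing forward as they close: fully open they stand 13 mm farther back than shut.
Start: joints at [1.299, 0.264, 1.604, -0, 1.274, -0.037], TCP at [0.157, 0.656, 0.231] pointing down, gripper open.
Joint ranges: [-2.63, 2.63], [-0.94, 2.18], [0.31, 2.57], [-1.31, 4.45], [0, 2.66], [-2.55, 2.55]. Speed limits (rad/s): [2.57, 2.57, 3.14, 3.14, 3.14, 3.14].

## Interface

Orientations are given as a rotation vector (axis times angle).
In Python, from workcell import bot gives the robot as it stands.
- The arm moves only by the tool servo_tool, never from a script. Its argument "series" is a list of rows, each a list of 7 numbers: the shift along the world's x, y, z in units of 0.15 m (1.0 is 0.15 m), then the turn, a rotation vector about the world's x, y, z in units of 180 degrees (1.0 is 180 degrees), then the closure, from 0 (fully open) to 1 (shut). A call has 1 to 20 rows; each row is the pose to reach, as a shift and turn from the pose commanded when the call began, turning the shorter way round; what a row does not reach only later rows make up. A row lasts 1/10 s, in which the tool goes at most 50 mm and 8.59 degrees, less where a joint would pass 70% of its speed; a pose out of reach is approached as far as the arm can. A call with a number of a shift or a turn outside -1 to 1 is refused whole. A call with a gripper value outside its range is refused whole. The fingers move at their own pace and stop on an object; "newtons" is the grip in N (left out, the last holds). Time passes only in rows, so rows that repeat a pose let the fingers close. It gives the time, the measured TCP pose, the force, the opening and the grip force at its end, in the units of the state.
- bot.read_state(): the state, without advancing time (a new reading comes with each control period).
- bot.read_camera(name): name is "scene" or "top"; returns the picture (384x512x3 uint8, red, green, blue); there is no depth.
- bot.camera_info(name): a dict with "vertical_fov" (degrees; the focal length in pixels is half the picture's height over the tangent of half this angle, whatever the lens; pixels are square), "cx", "cy" (the principal point, pixels), "dist" ([k1, k2, p1, p2, k3] as OpenCV has them; the pictures are not rectified), "R" (3x3) and "t" (3): a world point X has camera coordinates R X + t. Camera axes: x right, y down, z forward; pixel columns grow to the right and rows downward; lengths in m; the calibration is good to about 2 mm. A picture is of the moment at which its call begins. camera_info takes no time and is no camera call.
- bot.finish_job(): hands the job in; it is judged then, once.
Trained networks look in the newest picture that a camera, given by its name, has taken for a name from the list of things; names that differ only in an ending like _2 or _b are one class to them, and where a whole thing is asked for, a point or a joint stands for the part that bears it (a point fixed in the world has none). Each returns a list of dicts, best first, with "score" (0 to 1); they miss things now and then, are a little off and sometimes report something else, mostly with a low value. They report only what shows in the picture. A call takes as long as a camera call.
- bot.recognise(target, camera): "box" ([left, top, right, bottom] as shares, 0 to 1, of the picture: columns of its width, rows of its height, round what is visible of it).
- bot.trace(target, camera): "mask" (384x512 bool, what is visible of it) and "box" ([left, top, right, bottom] as shares, 0 to 1, of the picture: columns of its width, rows of its height, round what is visible of it).
- bot.mark_of(target, camera): "at" ([row, column] as shares, 0 to 1, of the picture: columns of its width, rows of its height: a listed point, or the origin of a listed thing).
The state is a dict: "time": time; "q": joint angles; "joint_vel": joint speeds; "joint_torque": joint torques, N m; "tool_pos": TCP position; "tcp_rot": TCP orientation; "wrist_force": force on the tool from outside, world axes, zero at the start; "torque": the same for the moment, N m; "width": opening from 0.0 (shut) to 1.0 (fully open); "grip_force": force on a finger pad.
Only numpy, scipy, OpenCV 4.12 (cv2) and the standard library are available. Lean on these libraries where they do the work, as an engineer would, in place of code of your own. Each camera call takes 0.05 s, during which the arm holds its last target. There are 200 camera calls.

## Task

First set the bath selector to the green dot: push the knob in, turn it clockwise (seen from above) to its other position while it is held in, and let it spring back out. Then switch the heater on: lift the yellow collar along the lever, swing the lever over to the far side, the one with the green dot, while the collar is up, and let the collar drop back so that the lever is locked there. Leave the bottle, the beaker and the hand lamp where they stand.

Things in the scene. Friction and masses are not known exactly. Their poses are not given: they have to be found in the camera images.
- switch_box: White console 150 mm wide (y), 185 mm deep (x), fixed on the bench; its blue top panel slopes 12 deg, low edge towards the robot, and carries the locking toggle. Either box may stand left or right, turned up to 0.3 rad. Origin under its middle; z up, x level to its back edge.
- lever_hinge (a point): Middle of the toggle's hinge, 10 mm over the panel. Axes are those of the box, not of the sloping panel: z up, y along the hinge, x level towards the back edge (the side of the green dot).
- lever (a joint): Angle of the toggle lever (steel rod with a red cap, its end 147 mm from the hinge), rad. 0: as found, leaning to the robot's side, 32 deg from vertical; grows as it swings away, about +y of the hinge; 0.698 (stop): on, leaning 8 deg to the far side. Stays where left, needs about 2 N at the collar. Collar down, it is locked at either end with 0.04 rad of play.
- collar (a joint): Lift of the yellow collar along the lever (m). 0: down, locking. Spring: 3 N at 0, 7 N at the upper stop 0.018. From 0.012 up the lever is free to swing; 0.015 is a good lift. Let go at either end of the swing it drops back to 0; in between its cross pin rides on the steel gate.
- collar_grip (a point): Middle of the collar's T grip: a flat bar 90 mm wide along the hinge (y), 22 mm thick (x, swing direction to the far side), 34 mm high (z, along the lever, away from the hinge). 100 mm from the hinge when down. Pinch its 22 mm with the fingers pointing along the lever. The red cap (17 mm thick) ends 30 mm past the bar's outer face.
- selector_box: A like console, with the push-to-turn knob on its sloping panel. Origin under its middle; z up, x level to its back edge.
- knob_grip (a point): On the knob's axis, half-way up its grip bar, 57 mm over the panel when out. Bar 64 mm long (x, to the white-line pointer end), 20 mm thick (y), 34 mm high (z, out of the panel, 12 deg from vertical to the robot's side), on a grey disc 68 mm across, its face 17 mm below this point. A steel guard, its top 31 mm below this point, stands round both ends of the bar's sweep, up to 52 mm from the axis.
- selector_turn (a joint): Turn of the knob (rad), growing clockwise seen from above. 0: as found, pointer at the white dot; 0.960 (stop): pointer at the green dot. Locked at both unless pushed in, with 0.015 rad of play. Friction 0.04 N m.
- selector_push (a joint): How far the knob is pushed in along its axis (m). 0: out. Spring: 4 N at 0, 8 N at the stop 0.010. Free to turn from 0.008; springs out by itself at either position.
- reagent_bottle: Bystander, loose: amber bottle with a blue cap, 72 mm across, 150 mm high; origin under its middle.
- beaker: Bystander, loose: glass beaker, 84 mm across, 100 mm high; origin under its middle.
- lamp: Bystander, loose: hand lamp with a black head and grey handle, lying down, 160 mm long along its x, 54 mm across; origin under its middle on the bench.

How it is judged:
On the way, in this order (a step that is already met when the one before it is completed fails the run):
1. the selector is at the green dot and has sprung back out, the lever still off (value of joint selector_turn above 0.86 rad and value of joint selector_push below 0.0025 m and value of joint lever below 0.2 rad), for 0.2 s.
2. the lever is over on the far side with its collar dropped back (value of joint lever above 0.63 rad and value of joint collar below 0.004 m), for 0.2 s.
At the end, for the whole second after the job is handed in: The selector is turned to the green dot (past 0.86 rad) and out (within 2.5 mm); the lever is on the far side (past 0.63 rad) with its collar down (within 4 mm); bottle, beaker and lamp stand within 30 mm of where they were, not tipped (all of step 2 and value of joint selector_turn above 0.86 rad and value of joint selector_push below 0.0025 m and distance of each of reagent_bottle, beaker, lamp from where it was at the start of the episode below 0.03 m and angle between each of reagent_bottle, beaker, lamp's own z axis and vertical below 0.15 rad); the robot touches nothing.
It fails at once if the lever forced over with its collar down (value of joint lever between 0.12 and 0.5 rad and value of joint collar below 0.006 m).
It fails at once if the knob forced round without being pushed in (value of joint selector_turn between 0.07 and 0.88 rad and value of joint selector_push below 0.006 m).
It fails at once if a bystander moved or tipped (distance of any of reagent_bottle, beaker, lamp from where it was at the start of the episode above 0.03 m or angle between any of reagent_bottle, beaker, lamp's own z axis and vertical above 0.3 rad).
It also fails if it takes over 51 s, if anything falls off the work surface, if the arm or the gripper's body presses on something with over 40 N, if the wrist force passes 120 N, or if a joint passes its speed limit or range.

## Working session

There is one attempt and no reset: what is moved stays moved. The work goes in short steps, Python scripts to look and compute and a tool call to move; the robot and the scene stay as the last step left them, time stands still between calls to the robot, and variables do not carry over. Pictures are saved under pics/ and viewed, at most 10 in all, crops included, and the job is handed in when it is done.

Besides the shell and the picture viewer there is one more tool, called after ">>>" as name(argument=value, ...), one argument or row to a line, values as JSON. servo_tool: Moves the arm, as the interface text tells. Shifts and turns lie within -1 to 1; 1 stands for 0.15 m of shift or 180 degrees of turn. Its arguments: {"type":"object","properties":{"series":{"type":"array","items":{"type":"array","items":{"type":"number"}}},"newtons":{"type":"number"}},"required":["series"]}

```bash
mkdir -p pics; ls; python3 - <<'E'
from workcell import bot
import cv2, numpy as np
s=bot.read_state(); print({k:np.round(v,3) for k,v in s.items()})
for c in ("scene","top"):
    im=bot.read_camera(c); cv2.imwrite(f"pics/{c}0.png",cv2.cvtColor(im,cv2.COLOR_RGB2BGR))
    print(c,bot.camera_info(c))
    for t in ("lever_hinge","collar_grip","knob_grip","switch_box","selector_box","reagent_bottle","beaker","lamp"):
        r=bot.mark_of(t,c); print(t,[(round(d["score"],2),np.round(np.array(d["at"])*[384,512],1)) for d in r[:3]])
E
```

```text
pics
{'time': np.float64(0.0), 'q': array([ 1.299,  0.265,  1.605,  0.   ,  1.274, -0.037]), 'joint_vel': array([ 0.001,  0.   ,  0.001, -0.001, -0.001,  0.   ]), 'joint_torque': array([-2.0000e-03, -5.1511e+01, -3.6730e+01, -0.0000e+00,  1.3000e-02,
       -0.0000e+00]), 'tool_pos': array([0.157, 0.656, 0.23 ]), 'tcp_rot': array([-0.368, -3.12 ,  0.004]), 'wrist_force': array([-0.191, -0.123,  0.082]), 'torque': array([-0.021, -0.009,  0.07 ]), 'grip_force': np.float64(0.0), 'width': np.float64(0.999)}
scene {'vertical_fov': 47.88342354301911, 'cx': 254.80017955743543, 'cy': 187.15098193792448, 'dist': array([-0.06712744,  0.        ,  0.        ,  0.        ,  0.        ]), 'R': array([[ 0.78214601,  0.62309391, -0.00126019],
       [ 0.33563496, -0.42301201, -0.84167096],
       [-0.52497313,  0.65788662, -0.53998926]]), 't': array([-0.50962587, -0.12247718,  1.65385574])}
lever_hinge []
collar_grip [(0.77, array([170.5, 193.2]))]
knob_grip [(0.68, array([151.2, 257.6]))]
switch_box [(0.86, array([227.9, 205.3]))]
selector_box [(0.56, array([192.5, 259.7]))]
reagent_bottle [(0.8, array([157.6, 316.8]))]
beaker [(0.68, array([242.2, 291.6]))]
lamp [(0.93, array([303., 132.]))]
top {'vertical_fov': 50.61702884792693, 'cx': 253.3633565454824, 'cy': 186.89400978473356, 'dist': array([0.02921828, 0.        , 0.        , 0.        , 0.        ]), 'R': array([[-0.02589154, -0.9996606 , -0.00288149],
       [-0.98661487,  0.02601767, -0.16097882],
       [ 0.16099915, -0.00132507, -0.98695366]]), 't': array([0.00503928, 0.68394242, 1.13467236])}
lever_hinge [(0.88, array([217.6, 300.1]))]
collar_grip [(0.96, array([235.7, 302.7]))]
knob_grip [(0.65, array([232.3, 200.1])), (0.3, array([235.7, 301.4]))]
switch_box [(0.9, array([226.8, 296.7])), (0.43, array([216.4, 298.8]))]
selector_box [(0.63, array([228.9, 204.9]))]
reagent_bottle [(0.95, array([217.7, 102.8]))]
beaker []
lamp [(0.62, array([207.6, 393.6]))]
```

View pics/scene0.png

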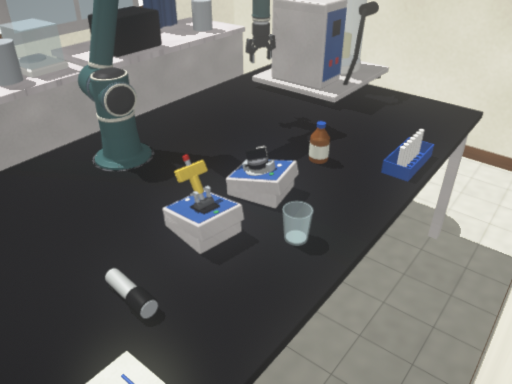

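View pics/top0.png

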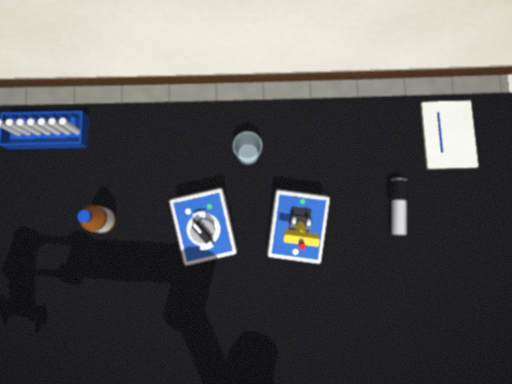

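The scene view shows the switch box near (205,215) and the selector box near (262,178). The top view has the knob at (204,230) and the lever at (302,237), with the beaker behind them at (248,148). Next I'll zoom in on the details.

```bash
python3 - <<'E'
import cv2, numpy as np
t=cv2.imread("pics/top0.png"); s=cv2.imread("pics/scene0.png")
r=lambda a,f:cv2.resize(a,None,fx=f,fy=f,interpolation=cv2.INTER_CUBIC)
a=r(t[180:280,160:340],4.4)[:, :792]; 
b=r(s[140:254,155:305],1); b=cv2.resize(b,(200,152))
cv2.imwrite("pics/c1.png",a); 
cv2.imwrite("pics/c2.png",r(s[140:250,158:305],5)[:550,:735])
E
```

```text
(no output)
```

View pics/c1.png

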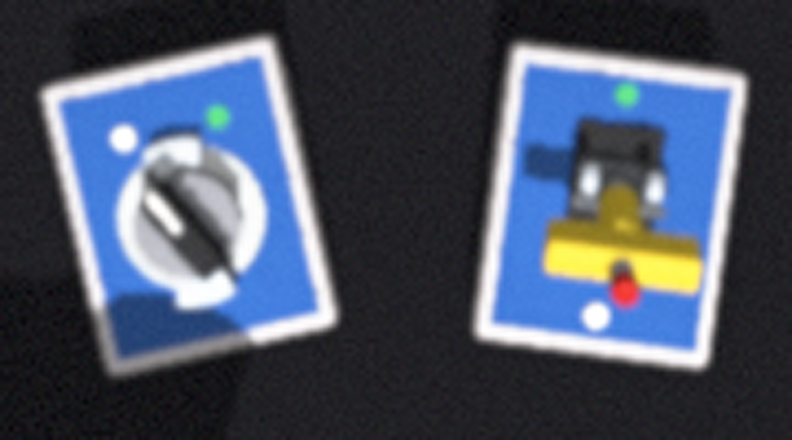

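View pics/c2.png

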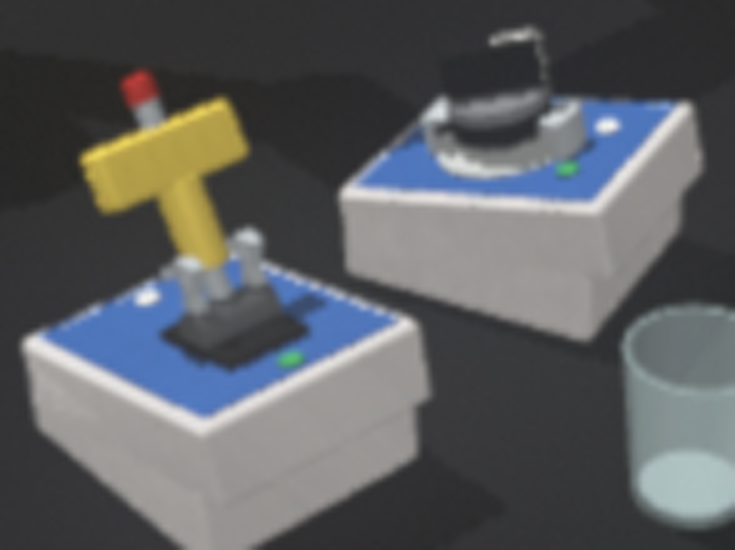

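The top crop gives the panel corners. The white pointer line on the knob points to the upper left, towards the white dot. I'll fit the box poses from these corners in both views.

```bash
cat > h.py <<'E'
from workcell import bot
import cv2, numpy as np
from scipy.optimize import least_squares
from scipy.spatial.transform import Rotation as Rn
def cam(c):
    i=bot.camera_info(c); f=192/np.tan(np.radians(i["vertical_fov"]/2))
    return np.array([[f,0,i["cx"]],[0,f,i["cy"]],[0,0,1]]),i["dist"],i["R"],i["t"]
C={c:cam(c) for c in("scene","top")}
def proj(X,c):
    K,d,R,t=C[c]; return cv2.projectPoints(np.array(X,float).reshape(-1,1,3),cv2.Rodrigues(R)[0],t,K,d)[0][:,0]
def tri(ps,pt):
    r=least_squares(lambda X:np.r_[proj(X,"scene")[0]-ps,proj(X,"top")[0]-pt],[.5,0,.1]); return r.x,np.abs(r.fun).max()
def onplane(p,c,z):
    return least_squares(lambda X:proj([*X,z],c)[0]-p,[.5,0]).x
S12=np.radians(12)
def Rb(yaw): return Rn.from_euler('z',yaw).as_matrix()
E
cat > fit.py <<'E'
from h import *
T=lambda L:(np.array(L)+.5)/4.4-.5+[160,180]
Sx=lambda L:(np.array(L)+.5)/5-.5+[158,140]
# order: back-left, back-right, front-right, front-left ; + green dot, white dot
sgn=np.array([[1,1],[1,-1],[-1,-1],[-1,1]])
B={"sel":(T([(42,90),(274,38),(337,322),(113,376)]),[2+1,0,1],Sx([(340,190),(692,103),(600,210)]),
   T([(217,117),(123,139)]),Sx([(568,168),(607,125)])),
 "sw":(T([(513,45),(746,75),(707,367),(476,337)]),[2,0,1],Sx([(25,342),(418,322),(205,430)]),
   T([(627,95),(596,316)]),Sx([(290,358),(147,297)]))}
B={k:(v[0],[2,0,1],*v[2:]) for k,v in B.items()}
for n,(tp,idx,sc,dt,ds) in B.items():
    def pts(p):
        x,y,yaw,h,D,W=p
        P=np.c_[sgn[:,0]*D/2,sgn[:,1]*W/2,h+sgn[:,0]*D/2*np.tan(S12)]
        return P@Rb(yaw).T+[x,y,0]
    f=lambda p:np.r_[(proj(pts(p),"top")-tp).ravel(),(proj(pts(p)[idx],"scene")-sc).ravel(),(p[4]-.183)/.003,(p[5]-.15)/.003]
    r=least_squares(f,[.5,0,0,.08,.183,.15]); print(n,np.round(r.x,4),"res",np.round(np.abs(r.fun).max(),2),np.round(r.fun,1))
    x,y,yaw,h,D,W=r.x
    for q,(a,b) in zip(("green","white"),zip(ds,dt)):
        X,e=tri(a,b); L=Rb(yaw).T@(X-[x,y,0]); print(q,np.round(L,4),"panel z",round(h+L[0]*np.tan(S12),4),round(e,2))
    M={"sel":{"knob_grip":((257.6,151.2),(200.1,232.3))},"sw":{"collar_grip":((193.2,170.5),(302.7,235.7))}}[n]
    for k,(a,b) in M.items():
        X,e=tri(np.array(a),np.array(b)); L=Rb(yaw).T@(X-[x,y,0]); print(k,np.round(X,4),"local",np.round(L,4),round(e,2))
E
python3 fit.py
```

```text
sel [0.5703 0.1317 0.2035 0.0853 0.1833 0.1486] res 1.05 [ 0.1 -0.1 -0.7 -0.3  0.  -0.3 -0.6 -0.4 -1.   0.6 -0.1 -0.3 -0.6 -0.1
  0.1 -0.5]
green [ 0.0506 -0.0291  0.0985] panel z 0.0961 0.23
white [0.0502 0.0319 0.0982] panel z 0.096 0.11
knob_grip [0.5525 0.1338 0.1429] local [-0.017   0.0056  0.1429] 1.0
sw [ 0.5634 -0.1355 -0.1543  0.0843  0.1836  0.1482] res 1.06 [-0.1  0.1 -0.4  0.  -0.4 -0.4 -0.1 -0.4 -1.1 -0.1  0.3 -0.3 -0.4  0.4
  0.2 -0.6]
green [ 0.0701 -0.001   0.1034] panel z 0.0992 0.28
white [-0.0696  0.0001  0.0729] panel z 0.0695 0.24
collar_grip [ 0.5355 -0.1322  0.1886] local [-0.028  -0.001   0.1886] 1.63
```

```bash
cat > m.py <<'E'
from h import *
T=lambda L:(np.array(L)+.5)/4.4-.5+[160,180]
Sx=lambda L:(np.array(L)+.5)/5-.5+[158,140]
sel=(np.array([.5703,.1317,0]),.2035); sw=(np.array([.5634,-.1355,0]),-.1543)
loc=lambda X,b:np.round(Rb(b[1]).T@(X-b[0]),4)
K={"lever_hinge":[],"collar_grip":[],"knob_grip":[]}
for i in range(3):
    for c in("scene","top"):
        bot.read_camera(c)
        for k in K:
            r=bot.mark_of(k,c)
            if r: K[k].append((c,round(r[0]["score"],2),*np.round(np.array(r[0]["at"])[::-1]*[512,384],1)))
for k,v in K.items():
    print(k,v)
    a={c:np.mean([x[2:] for x in v if x[0]==c],axis=0) for c in("scene","top") if any(x[0]==c for x in v)}
    if len(a)==2:
        X,e=tri(a["scene"],a["top"]); print(" tri",np.round(X,4),loc(X,sel if k[0]=="k" else sw),round(e,2))
    if k=="lever_hinge" and "top" in a: print(" hinge z.101",loc(np.r_[onplane(a["top"],"top",.101),.101],sw))
X,e=tri(Sx((139,85)),T((625,291)));print("redcap",np.round(X,4),loc(X,sw),round(e,2))
print("guard ctr",loc(np.r_[onplane(T((192.5,220)),"top",.110),.110],sel))
# model prediction in the pictures
def over(n,bx,L,c,col,img):
    for l in L:
        p=proj(Rb(bx[1])@np.array(l)+bx[0],c)[0]; cv2.circle(img,tuple(int(round(16*v)) for v in (p+.5)*4-8),40,col,-1,shift=4)
s12,c12=np.sin(S12),np.cos(S12)
n=np.array([-s12,0,c12]); ux=np.array([c12,0,s12]); uy=np.array([0,1,0])
import sys
ax=np.array([-.007,0,.0855]); g=ax+.057*n
a=np.radians(27.5); d=np.cos(a)*ux+np.sin(a)*uy; w=np.cross(n,d)
bar=[g+i*.032*d+j*.01*w+.017*n for i in(1,-1) for j in(1,-1)]+[g+.017*n]
gu=[ax+.026*n+.052*(np.cos(t)*ux+np.sin(t)*uy) for t in np.arange(0,6.28,.52)]
hg=np.array([.025,0,.1005]); lv=np.array([-np.sin(np.radians(32)),0,np.cos(np.radians(32))]); lx=np.array([lv[2],0,-lv[0]])
cg=hg+.1*lv; tb=[cg+i*.045*uy+j*.011*lx+k*.017*lv for i in(1,-1) for j in(1,-1) for k in(1,-1)]+[hg+.147*lv]
out=[]
for c,(x0,y0) in(("top",(160,180)),("scene",(158,135))):
    im=cv2.imread(f"pics/{c}0.png"); im=cv2.resize(im,None,fx=4,fy=4,interpolation=cv2.INTER_CUBIC)
    over("b",sel,bar,c,(0,0,255),im);over("g",sel,gu,c,(255,0,255),im);over("t",sw,tb,c,(0,0,255),im);over("h",sw,[hg],c,(0,255,0),im)
    out.append(im[y0*4:y0*4+ (300 if c=="scene" else 360),x0*4:x0*4+720][:300 if c=="scene" else 360])
cv2.imwrite("pics/ov1.png",np.vstack([out[0][20:320],out[1]]))
E
python3 m.py
```

```text
lever_hinge [('scene', 0.92, np.float64(201.9), np.float64(205.6)), ('top', 0.88, np.float64(297.9), np.float64(222.3)), ('scene', 0.91, np.float64(202.9), np.float64(204.3)), ('top', 0.76, np.float64(300.2), np.float64(217.7)), ('top', 0.74, np.float64(300.6), np.float64(218.9))]
 tri [ 0.5797 -0.1406  0.0975] [ 0.0169 -0.0026  0.0975] 0.77
 hinge z.101 [ 0.0178 -0.0005  0.101 ]
collar_grip [('scene', 0.81, np.float64(194.5), np.float64(170.8)), ('top', 0.24, np.float64(201.4), np.float64(229.6)), ('scene', 0.79, np.float64(194.2), np.float64(172.4)), ('top', 0.93, np.float64(301.0), np.float64(235.2)), ('scene', 0.56, np.float64(193.1), np.float64(172.6)), ('top', 0.75, np.float64(301.6), np.float64(235.1))]
 tri [ 0.5238 -0.068   0.1521] [-0.0495  0.0606  0.1521] 11.69
knob_grip [('scene', 0.76, np.float64(254.3), np.float64(154.2)), ('top', 0.68, np.float64(200.4), np.float64(233.9)), ('scene', 0.98, np.float64(256.6), np.float64(153.2)), ('top', 0.86, np.float64(202.0), np.float64(230.4)), ('scene', 0.88, np.float64(255.5), np.float64(152.6)), ('top', 0.87, np.float64(199.9), np.float64(230.2))]
 tri [0.5524 0.1305 0.1373] [-0.0177  0.0024  0.1373] 0.46
redcap [ 0.5079 -0.1268  0.2204] [-0.0562  0.      0.2204] 0.42
guard ctr [-0.0112 -0.0019  0.11  ]
```

View pics/ov1.png

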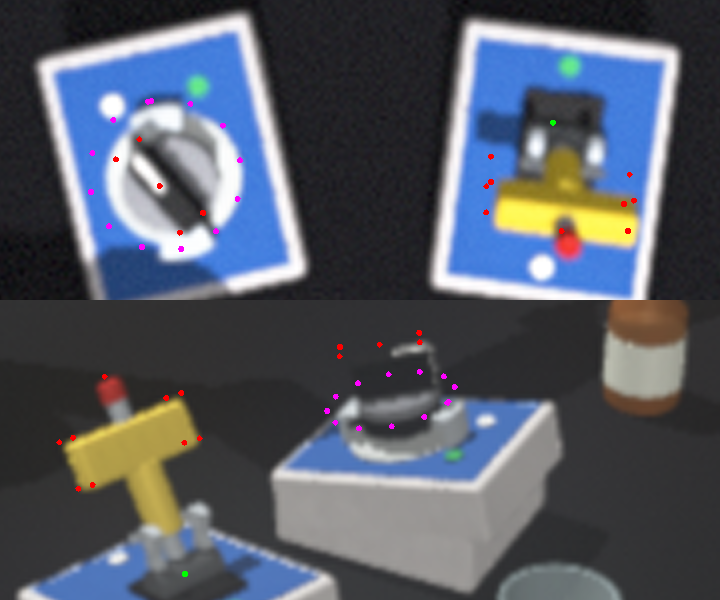

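The dots need a shift of about +7.5 px because of a drawing offset. With that applied, the knob model fits, and the lever's hinge belongs at local x ≈ 0.019. I'll plan the poses now.

```bash
cat > plan.py <<'E'
from h import *
import sys
s12,c12=np.sin(S12),np.cos(S12)
SEL=(np.array([.5703,.1317,0]),.2035); SW=(np.array([.5634,-.1355,0]),-.1543)
AX=np.array([-.007,.0005,.0840]); HG=np.array([.0185,-.0005,.1005])
def knob(turn,off):      # TCP 'off' m out along the axis from knob_grip
    B=Rb(SEL[1]); n=np.array([-s12,0,c12]); a=np.radians(27.5)-turn
    d=np.cos(a)*np.array([c12,0,s12])+np.sin(a)*np.array([0,1,0]); w=np.cross(n,d)
    z=-n; p=AX+(.057+off)*n
    return B@np.c_[np.cross(w,z),w,z], B@p+SEL[0]
def lever(ang,off):      # TCP at hinge distance .1+off
    B=Rb(SW[1]); t=np.radians(-32)+ang; l=np.array([np.sin(t),0,np.cos(t)]); z=-l
    y=np.array([np.cos(t),0,-np.sin(t)])
    return B@np.c_[np.cross(y,z),y,z], B@(HG+(.1+off)*l)+SW[0]
def rel(R,p,R0,p0): return np.round(np.r_[(p-p0)/.15, Rn.from_matrix(R@R0.T).as_rotvec()/np.pi],4)
def cur():
    s=bot.read_state(); return Rn.from_rotvec(s["tcp_rot"]).as_matrix(),s["tool_pos"]
E
python3 - <<'E'
from plan import *
R0,p0=cur(); R,p=knob(0,.08); print(p,rel(R,p,R0,p0)); print(knob(0,0)[1], lever(0,0)[1])
for o in(-.012,): R1,p1=knob(0,o); print(rel(R1,p1,R,p))
E
```

```text
[0.53544725 0.12501844 0.21800622] [ 2.5226 -3.5431 -0.0887 -0.0175 -0.0668  0.2912]
[0.55173697 0.12837993 0.13975441] [ 0.52924102 -0.13069305  0.18530481]
[ 0.1249  0.0258 -0.5999  0.      0.      0.    ]
```

>>> servo_tool(
  series=[
    [0.2,-0.3,0,0,-0.005,0.024,0],
    [0.4,-0.6,0,-0.002,-0.01,0.048,0],
    [0.6,-0.88,0,-0.004,-0.016,0.072,0],
    [0.63,-0.886,0,-0.004,-0.017,0.073,0],
    [0.63,-0.886,0,-0.004,-0.017,0.073,0],
  ],
  newtons=40,
)

```text
time: 2.6
tool_pos: [0.2527, 0.5225, 0.2317]
tcp_rot: [0.014, 3.087, -0.008]
wrist_force: [0.2, 0.3, -0.5]
width: 1.005
grip_force: 0.0
```

>>> servo_tool(
  series=[
    [0.2,-0.3,0,0,-0.005,0.024,0],
    [0.4,-0.6,0,-0.002,-0.01,0.048,0],
    [0.6,-0.88,0,-0.004,-0.016,0.072,0],
    [0.63,-0.886,0,-0.004,-0.017,0.073,0],
    [0.63,-0.886,0,-0.004,-0.017,0.073,0],
  ],
)

```text
time: 3.1
tool_pos: [0.3469, 0.3909, 0.2318]
tcp_rot: [-0.334, 3.015, -0.017]
wrist_force: [0.5, 0.2, -0.1]
width: 1.003
grip_force: 0.0
```

>>> servo_tool(
  series=[
    [0.2,-0.3,0,0,-0.005,0.024,0],
    [0.4,-0.6,0,-0.002,-0.01,0.048,0],
    [0.6,-0.88,0,-0.004,-0.016,0.072,0],
    [0.63,-0.886,0,-0.004,-0.017,0.073,0],
    [0.63,-0.886,0,-0.004,-0.017,0.073,0],
  ],
)

```text
time: 3.6
tool_pos: [0.4417, 0.2584, 0.2317]
tcp_rot: [-0.667, 2.905, -0.025]
wrist_force: [0.4, -0.0, -0.1]
width: 1.002
grip_force: 0.0
```

>>> servo_tool(
  series=[
    [0.2,-0.3,0,0,-0.005,0.024,0],
    [0.4,-0.6,0,-0.002,-0.01,0.048,0],
    [0.6,-0.88,0,-0.004,-0.016,0.072,0],
    [0.63,-0.886,0,-0.004,-0.017,0.073,0],
    [0.63,-0.886,0,-0.004,-0.017,0.073,0],
  ],
)

```text
time: 4.1
tool_pos: [0.5362, 0.1256, 0.2314]
tcp_rot: [-0.982, 2.762, -0.033]
wrist_force: [-1.1, 0.0, -0.2]
width: 0.999
grip_force: 0.0
```

```bash
python3 - <<'E'
from plan import *
s=bot.read_state();print(s["time"],np.round(s["q"],3),np.round(s["wrist_force"],2),s["width"])
R0,p0=cur(); print(p0)
for o in(.08,.03,-.012): print(rel(*knob(0,o),R0,p0))
E
```

```text
4.1 [ 0.177 -0.111  2.02   0.014  1.021 -2.083] [-1.15  0.02 -0.24] 0.9987775334879789
[0.53617165 0.12560043 0.23136585]
[-0.0048 -0.0039 -0.0891 -0.0022  0.0003 -0.0001]
[ 6.300e-02  1.010e-02 -4.151e-01 -2.200e-03  3.000e-04 -1.000e-04]
[ 1.201e-01  2.190e-02 -6.890e-01 -2.200e-03  3.000e-04 -1.000e-04]
```

>>> servo_tool(
  series=[
    [0,-0.003,-0.12,-0.002,0,0,0],
    [0.063,0.01,-0.415,-0.002,0,0,0],
    [0.08,0.015,-0.5,-0.002,0,0,0],
    [0.1,0.018,-0.6,-0.002,0,0,0],
    [0.12,0.022,-0.689,-0.002,0,0,0],
    [0.12,0.022,-0.689,-0.002,0,0,0],
    [0.12,0.022,-0.689,-0.002,0,0,0],
  ],
)

```text
time: 4.8
tool_pos: [0.5529, 0.1291, 0.1282]
tcp_rot: [-0.988, 2.762, -0.043]
wrist_force: [0.3, 0.2, 0.8]
width: 0.995
grip_force: 0.0
```

```bash
python3 - <<'E'
from plan import *
s=bot.read_state();print(s["time"],np.round(s["wrist_force"],2),np.round(s["torque"],2),s["width"])
print(rel(*knob(0,-.012),*cur()))
o=[]
for c,(x,y) in(("top",(150,170)),("scene",(200,80))):
    im=cv2.cvtColor(bot.read_camera(c),cv2.COLOR_RGB2BGR)[y:y+110,x:x+110]; o.append(cv2.resize(im,(400,400),interpolation=cv2.INTER_CUBIC))
cv2.imwrite("pics/k1.png",np.hstack(o))
E
```

```text
4.8 [0.26 0.18 0.77] [-0.07  0.11  0.  ] 0.9948624544640895
[ 0.0083 -0.0012 -0.0012  0.0002  0.0003 -0.0012]
```

View pics/k1.png

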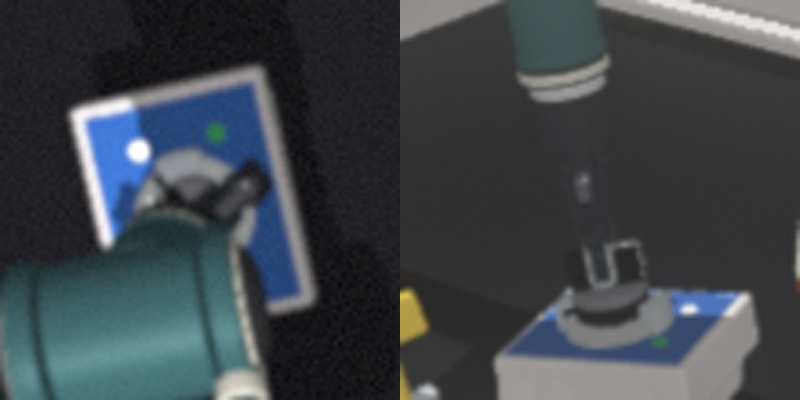

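The fingers straddle the bar, with the near finger at about (600,265) in the right panel. Now I'll close them.

>>> servo_tool(
  series=[
    [0,0,0,0,0,0,0.4],
    [0,0,0,0,0,0,0.6],
    [0,0,0,0,0,0,0.7],
    [0,0,0,0,0,0,0.8],
    [0,0,0,0,0,0,0.9],
    [0,0,0,0,0,0,1],
    [0,0,0,0,0,0,1],
    [0,0,0,0,0,0,1],
    [0,0,0,0,0,0,1],
    [0,0,0,0,0,0,1],
  ],
  newtons=40,
)

```text
time: 5.9
tool_pos: [0.5527, 0.1286, 0.1279]
tcp_rot: [-0.987, 2.762, -0.043]
wrist_force: [-3.7, 3.2, 3.0]
width: 0.227
grip_force: 44.0
```

```bash
python3 - <<'E'
from plan import *
s=bot.read_state();print(s["time"],np.round(s["wrist_force"],2),np.round(s["torque"],2),s["width"],s["grip_force"])
R0,p0=cur();print(rel(*knob(0,-.012),R0,p0))
B=Rb(SEL[1]);n=B@np.array([-s12,0,c12]);print("n",n, "F along n",s["wrist_force"]@n,"push .010 units",-n*.010/.15)
E
```

```text
5.9 [-3.68  3.22  3.  ] [0.71 0.58 0.11] 0.227341687137781 44.028990268707275
[ 0.0099  0.0019  0.0008  0.0001  0.0002 -0.001 ]
n [-0.20362148 -0.04201861  0.9781476 ] F along n 3.5447171152027233 push .010 units [ 0.01357477  0.00280124 -0.06520984]
```

>>> servo_tool(
  series=[
    [0.004,0.001,-0.02,0,0,0,1],
    [0.008,0.002,-0.04,0,0,0,1],
    [0.012,0.002,-0.058,0,0,0,1],
    [0.014,0.003,-0.067,0,0,0,1],
    [0.014,0.003,-0.067,0,0,0,1],
    [0.014,0.003,-0.067,0,0,0,1],
  ],
)

```text
time: 6.5
tool_pos: [0.5547, 0.129, 0.1186]
tcp_rot: [-0.987, 2.762, -0.043]
wrist_force: [-7.1, 2.9, 7.9]
width: 0.227
grip_force: 44.9
```

```bash
python3 - <<'E'
from plan import *
s=bot.read_state();print(s["time"],np.round(s["wrist_force"],2),np.round(s["torque"],2),s["width"],s["grip_force"])
R0,p0=cur();B=Rb(SEL[1]);n=B@np.array([-s12,0,c12]);print("F along n",s["wrist_force"]@n)
print("offset", (p0-knob(0,0)[1])@n)
print("rotvec for 0.96:", -n*.96/np.pi)
E
```

```text
6.5 [-7.12  2.86  7.88] [0.58 1.01 0.18] 0.22731646189407081 44.90924298763275
F along n 9.036394551509703
offset -0.02136836575284715
rotvec for 0.96: [ 0.06222214  0.01283994 -0.29889989]
```

>>> servo_tool(
  series=[
    [0.001,0,-0.004,0.0063,0.0013,-0.03,1],
    [0.001,0,-0.004,0.0145,0.003,-0.07,1],
    [0.001,0,-0.004,0.0229,0.0047,-0.11,1],
    [0.001,0,-0.004,0.0312,0.0064,-0.15,1],
    [0.001,0,-0.004,0.0396,0.0082,-0.19,1],
    [0.001,0,-0.004,0.0479,0.0099,-0.23,1],
    [0.001,0,-0.004,0.0562,0.0116,-0.27,1],
    [0.001,0,-0.004,0.0604,0.0125,-0.29,1],
    [0.001,0,-0.004,0.0629,0.013,-0.302,1],
    [0.001,0,-0.004,0.0629,0.013,-0.302,1],
    [0.001,0,-0.004,0.0629,0.013,-0.302,1],
  ],
)

```text
time: 7.6
tool_pos: [0.5544, 0.1296, 0.1185]
tcp_rot: [0.415, 2.915, 0.105]
wrist_force: [-10.3, 5.6, 12.9]
width: 0.228
grip_force: 45.5
```

```bash
python3 - <<'E'
from plan import *
s=bot.read_state();print(s["time"],np.round(s["wrist_force"],2),np.round(s["torque"],2),s["width"],s["grip_force"],s["q"])
R0,p0=cur();B=Rb(SEL[1]);n=B@np.array([-s12,0,c12]);print("F along n",s["wrist_force"]@n,"Tn",s["torque"]@n)
print("offset", (p0-knob(0,0)[1])@n, "err vs .96",rel(*knob(.96,-.0215),R0,p0))
print("up .0095",n*.0095/.15)
E
```

```text
7.6 [-10.27   5.59  12.87] [0.83 1.62 0.47] 0.2283594006030362 45.47297716140747 [ 0.1829724   0.03853887  2.0981623   0.00651588  0.79682013 -1.10934732]
F along n 14.447641422534513 Tn 0.22576209619313942
offset -0.02142734071363067 err vs .96 [ 0.0113 -0.0019  0.0018 -0.0004 -0.0005  0.0019]
up .0095 [-0.01289603 -0.00266118  0.06194935]
```

>>> servo_tool(
  series=[
    [-0.004,-0.001,0.02,0,0,0,1],
    [-0.008,-0.002,0.04,0,0,0,1],
    [-0.014,-0.003,0.067,0,0,0,1],
    [-0.014,-0.003,0.067,0,0,0,1],
    [-0.014,-0.003,0.067,0,0,0,1],
    [-0.014,-0.003,0.067,0,0,0,0.8],
    [-0.014,-0.003,0.067,0,0,0,0.5],
    [-0.014,-0.003,0.067,0,0,0,0],
    [-0.014,-0.003,0.067,0,0,0,0],
    [-0.014,-0.003,0.067,0,0,0,0],
    [-0.014,-0.003,0.067,0,0,0,0],
    [-0.014,-0.003,0.067,0,0,0,0],
  ],
)

```text
time: 8.8
tool_pos: [0.5533, 0.128, 0.1273]
tcp_rot: [0.416, 2.913, 0.103]
wrist_force: [0.3, -0.7, -0.5]
width: 1.001
grip_force: 0.0
```

```bash
python3 - <<'E'
from plan import *
s=bot.read_state();print(s["time"],np.round(s["wrist_force"],2),np.round(s["torque"],2),s["width"])
R0,p0=cur(); print(rel(*knob(.96,.10),R0,p0)); R1,p1=knob(.96,.12)
print("to lever hover", rel(*lever(0,.09),R1,p1), lever(0,.09)[1], lever(0,-.016)[1])
E
```

```text
8.8 [ 0.32 -0.68 -0.5 ] [-0.04  0.12  0.07] 1.0008267708798844
[-1.459e-01 -2.560e-02  7.351e-01 -1.000e-04  0.000e+00  2.200e-03]
to lever hover [-0.3012 -1.6447  0.03    0.138  -0.1002 -0.4346] [ 0.4821149  -0.12336323  0.26162914] [ 0.53761899 -0.13199613  0.17173604]
```

>>> servo_tool(
  series=[
    [-0.04,-0.007,0.2,0,0,0,0],
    [-0.1,-0.018,0.5,0,0,0,0],
    [-0.17,-0.03,0.866,0,0,0,0],
    [-0.17,-0.03,0.866,0,0,0,0],
    [-0.17,-0.03,0.866,0,0,0,0],
  ],
)

```text
time: 9.3
tool_pos: [0.5292, 0.1239, 0.2606]
tcp_rot: [0.414, 2.907, 0.106]
wrist_force: [-0.3, 0.4, -0.2]
width: 1.004
grip_force: 0.0
```

>>> servo_tool(
  series=[
    [-0.06,-0.3,0.01,0.02,-0.015,-0.047,0],
    [-0.12,-0.6,0.02,0.03,-0.025,-0.09,0],
    [-0.15,-0.82,0.05,0.044,-0.033,-0.135,0],
    [-0.15,-0.82,0.05,0.046,-0.033,-0.145,0],
    [-0.15,-0.82,0.05,0.046,-0.033,-0.145,0],
  ],
)

```text
time: 9.8
tool_pos: [0.5038, -0.0004, 0.2623]
tcp_rot: [1.053, 2.642, 0.256]
wrist_force: [-0.2, 1.3, -0.1]
width: 1.001
grip_force: 0.0
```

```bash
python3 - <<'E'
from plan import *
s=bot.read_state();print(s["time"],np.round(s["q"],2))
print(rel(*lever(0,.10),*cur()))
o=[]
for c,(x,y) in(("top",(150,170)),("scene",(158,100))):
    im=cv2.cvtColor(bot.read_camera(c),cv2.COLOR_RGB2BGR)[y:y+110,x:x+145]; o.append(cv2.resize(im,(400,303),interpolation=cv2.INTER_CUBIC))
cv2.imwrite("pics/k2.png",np.hstack(o))
E
```

```text
9.8 [-0.12 -0.31  2.14  0.12  0.99 -0.98]
[-0.1794 -0.814   0.052   0.0904 -0.0684 -0.287 ]
```

View pics/k2.png

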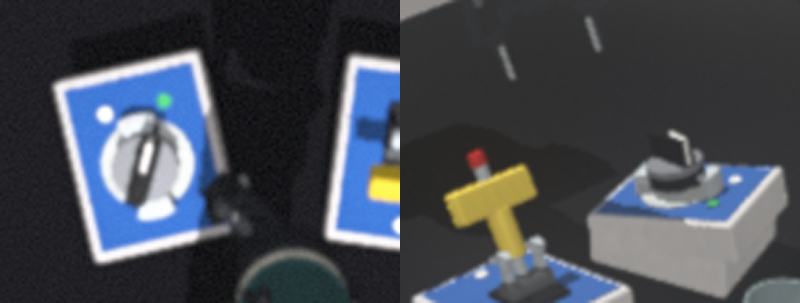

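The selector pointer now aims at the green dot at (163,100) and the lever is untouched. Next I'll move to the hover pose on the lever axis.

>>> servo_tool(
  series=[
    [-0.05,-0.05,0.15,0.013,-0.01,-0.041,0],
    [-0.1,-0.15,0.2,0.026,-0.02,-0.082,0],
    [-0.15,-0.3,0.2,0.039,-0.03,-0.123,0],
    [-0.18,-0.5,0.2,0.052,-0.039,-0.164,0],
    [-0.18,-0.7,0.2,0.064,-0.049,-0.205,0],
    [-0.18,-0.81,0.2,0.077,-0.059,-0.246,0],
    [-0.179,-0.814,0.15,0.09,-0.068,-0.287,0],
    [-0.179,-0.814,0.1,0.09,-0.068,-0.287,0],
    [-0.179,-0.814,0.052,0.09,-0.068,-0.287,0],
    [-0.179,-0.814,0.052,0.09,-0.068,-0.287,0],
    [-0.179,-0.814,0.052,0.09,-0.068,-0.287,0],
  ],
)

```text
time: 11.0
tool_pos: [0.4786, -0.121, 0.2722]
tcp_rot: [2.025, 1.744, 0.495]
wrist_force: [1.2, -0.4, -0.1]
width: 0.998
grip_force: 0.0
```

```bash
python3 - <<'E'
from plan import *
s=bot.read_state();print(s["time"],np.round(s["q"],2),s["wrist_force"])
for o in(.1,.05,.02,-.016): print(o,rel(*lever(0,o),*cur()))
r=dict()
for c in("top","scene"):
    bot.read_camera(c)
    for k in("collar_grip","knob_grip"): print(c,k,[(round(d["score"],2),np.round(np.array(d["at"])[::-1]*[512,384],1)) for d in bot.mark_of(k,c)[:2]])
    print(" model",proj(lever(0,0)[1],c),proj(knob(0,0)[1],c))
im=cv2.cvtColor(bot.read_camera("scene"),cv2.COLOR_RGB2BGR)[110:220,140:260]
im=cv2.resize(im,None,fx=5,fy=5,interpolation=cv2.INTER_CUBIC)
B=Rb(SW[1]);uy=B@[0,1,0]
R,p=lever(0,0);l=-R[:,2];lx=R[:,1]
for q in [p+i*.045*uy+j*.011*lx+k*.017*l for i in(1,-1) for j in(1,-1) for k in(1,-1)]+[p+.047*l]:
    u=(proj(q,"scene")[0]-[140,110]+.5)*5-.5; cv2.circle(im,tuple(int(round(v)) for v in u),2,(0,0,255),-1)
cv2.imwrite("pics/l1.png",im)
E
```

```text
11.0 [-0.38 -0.49  2.3   0.17  0.79 -0.32] [ 1.19438305 -0.37647679 -0.11960131]
0.1 [-0.0112 -0.0105 -0.0137  0.0014 -0.0002 -0.0013]
0.05 [ 1.633e-01 -3.760e-02 -2.964e-01  1.400e-03 -2.000e-04 -1.300e-03]
0.02 [ 2.68e-01 -5.39e-02 -4.66e-01  1.40e-03 -2.00e-04 -1.30e-03]
-0.016 [ 3.937e-01 -7.340e-02 -6.695e-01  1.400e-03 -2.000e-04 -1.300e-03]
top collar_grip [(0.92, array([302.4, 234.1]))]
top knob_grip [(0.85, array([201.5, 230.7]))]
 model [[300.94866617 237.26260696]] [[201.70340047 231.98273127]]
scene collar_grip [(0.71, array([193.6, 169.6]))]
scene knob_grip [(0.67, array([315.3, 157.2])), (0.63, array([257. , 153.1]))]
 model [[190.4558647  170.63355031]] [[255.34461358 152.76947013]]
```

View pics/l1.png

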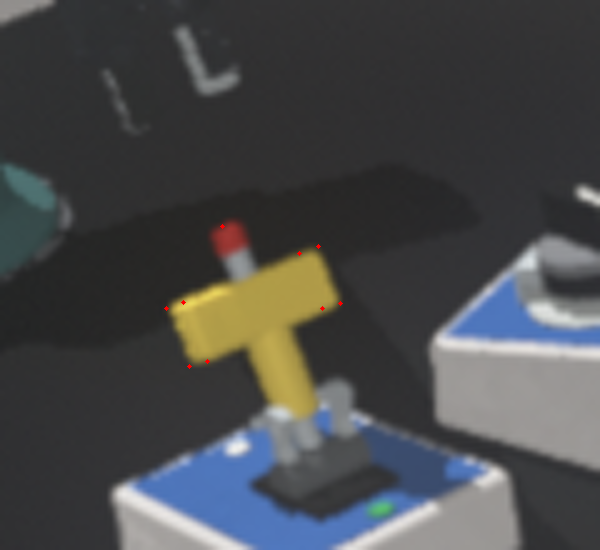

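The model fits within about 3 mm, and the bar sits slightly further along +x, so I'll set hinge x to 0.0205 and approach.

```bash
sed -i 's/HG=np.array(\[.0185,-.0005,.1005\])/HG=np.array([.0205,-.0015,.1005])/' plan.py; python3 - <<'E'
from plan import *
for o in(.1,.05,.02,-.016): print(o,rel(*lever(0,o),*cur()))
E
```

```text
0.1 [ 0.0013 -0.0156 -0.0187  0.0014  0.0003 -0.0006]
0.05 [ 1.759e-01 -4.270e-02 -3.014e-01  1.400e-03  3.000e-04 -6.000e-04]
0.02 [ 2.806e-01 -5.900e-02 -4.710e-01  1.400e-03  3.000e-04 -6.000e-04]
-0.016 [ 4.063e-01 -7.860e-02 -6.746e-01  1.400e-03  3.000e-04 -6.000e-04]
```

>>> servo_tool(
  series=[
    [0.001,-0.016,-0.019,0.001,0,0,0],
    [0.088,-0.03,-0.16,0.001,0,0,0],
    [0.176,-0.043,-0.301,0.001,0,0,0],
    [0.281,-0.059,-0.471,0.001,0,0,0],
    [0.34,-0.068,-0.57,0.001,0,0,0],
    [0.406,-0.079,-0.675,0.001,0,0,0],
    [0.406,-0.079,-0.675,0.001,0,0,0],
    [0.406,-0.079,-0.675,0.001,0,0,0],
  ],
)

```text
time: 12.15
tool_pos: [0.5389, -0.1333, 0.1708]
tcp_rot: [2.03, 1.741, 0.498]
wrist_force: [0.2, -0.6, -0.4]
width: 0.997
grip_force: 0.0
```

```bash
python3 - <<'E'
from plan import *
s=bot.read_state();print(s["time"],s["wrist_force"],s["width"])
print(rel(*lever(0,-.016),*cur()))
E
```

```text
12.15 [ 0.22161748 -0.58438866 -0.37763422] 0.9966499502801028
[ 0.0036  0.0002  0.006   0.0001 -0.0003 -0.0005]
```

>>> servo_tool(
  series=[
    [0,0,0,0,0,0,0.4],
    [0,0,0,0,0,0,0.6],
    [0,0,0,0,0,0,0.7],
    [0,0,0,0,0,0,0.8],
    [0,0,0,0,0,0,0.9],
    [0,0,0,0,0,0,1],
    [0,0,0,0,0,0,1],
    [0,0,0,0,0,0,1],
    [0,0,0,0,0,0,1],
    [0,0,0,0,0,0,1],
  ],
  newtons=50,
)

```text
time: 13.15
tool_pos: [0.5374, -0.1328, 0.1708]
tcp_rot: [2.03, 1.744, 0.496]
wrist_force: [-13.5, 1.2, 9.6]
width: 0.258
grip_force: 48.3
```

```bash
python3 - <<'E'
from plan import *
s=bot.read_state();print(s["time"],s["wrist_force"],s["torque"],s["width"],s["grip_force"])
R,p=cur();l=-R[:,2]; print("F lev,swing,hinge",s["wrist_force"]@l,s["wrist_force"]@R[:,1],s["wrist_force"]@R[:,0])
print(rel(*lever(0,-.016),R,p), "lift .0155",l*.0155/.15)
E
```

```text
13.15 [-13.48168816   1.16997404   9.61886852] [ 0.06278432  1.87185213 -0.15926318] 0.2577325189337127 48.30265465379853
F lev,swing,hinge 15.291840223252944 -6.405086588927739 -0.8842368984221014
[ 0.0134 -0.0033  0.0062  0.0001 -0.0011 -0.0009] lift .0155 [-0.05383859  0.00827974  0.0878102 ]
```

>>> servo_tool(
  series=[
    [-0.013,0.002,0.022,0,0,0,1],
    [-0.027,0.004,0.044,0,0,0,1],
    [-0.04,0.006,0.066,0,0,0,1],
    [-0.054,0.008,0.088,0,0,0,1],
    [-0.054,0.008,0.088,0,0,0,1],
    [-0.054,0.008,0.088,0,0,0,1],
  ],
)

```text
time: 13.75
tool_pos: [0.5296, -0.1315, 0.1827]
tcp_rot: [2.031, 1.743, 0.497]
wrist_force: [-3.3, -0.9, -9.6]
width: 0.26
grip_force: 50.5
```

```bash
python3 - <<'E'
from plan import *
s=bot.read_state();print(s["time"],s["wrist_force"],s["torque"],s["width"],s["grip_force"])
R,p=cur();l=-R[:,2]; print("F lev,swing,hinge",s["wrist_force"]@l,s["wrist_force"]@R[:,1],s["wrist_force"]@R[:,0])
R1,p1=lever(0,-.016); print("lifted",(p-p1)@l*1000)
o=[]
im=cv2.cvtColor(bot.read_camera("scene"),cv2.COLOR_RGB2BGR)[100:220,140:260]
cv2.imwrite("pics/l2.png",cv2.resize(im,None,fx=4,fy=4,interpolation=cv2.INTER_CUBIC))
E
```

```text
13.75 [-3.29097507 -0.85736525 -9.63962569] [-0.02215614  2.04331648 -0.12703641] 0.25968077055280614 50.486434400081635
F lev,swing,hinge -6.545587451198492 -7.735278395638287 -1.3448898390904966
lifted 14.531850682219499
```

View pics/l2.png

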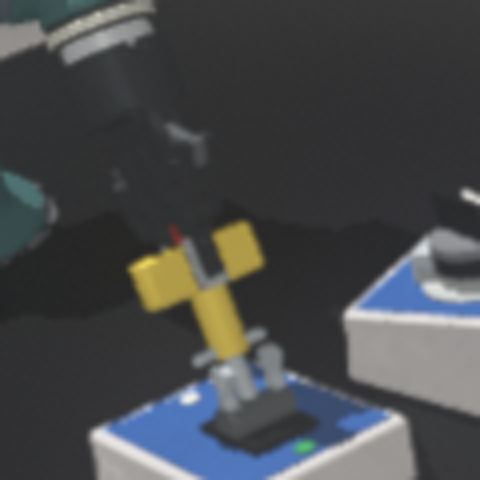

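The cross pin is lifted clear of the gate at (230,345), and the spring force of about 6.5 N agrees with roughly 15 mm of lift. Now I'll swing the lever.

```bash
cat > swing.py <<'E'
from plan import *
HG=np.array([.0195,-.0015,.1005])
s=bot.read_state();print(s["time"]); R,p=cur(); l=-R[:,2]
print("F lev,swing,hinge",np.round([s["wrist_force"]@l,s["wrist_force"]@R[:,1],s["wrist_force"]@R[:,0]],2),"Ty",s["torque"], s["width"])
H=Rb(SW[1])@HG+SW[0]; uy=Rb(SW[1])@[0,1,0]
d=p-H; print("radius",np.linalg.norm(d-uy*(d@uy)),"tool angle",np.arctan2(l@(Rb(SW[1])@[1,0,0]),l[2])+np.radians(32))
for a in map(float,sys.argv[1:]):
    Q=Rn.from_rotvec(uy*a).as_matrix(); print(a,rel(Q@R,H+Q@d,R,p).tolist())
E
python3 swing.py .05 .1 .15 .2 .25 .3 .35
```

```text
13.8
F lev,swing,hinge [-7.41 -8.07 -2.08] Ty [ 0.00826009  2.09836639 -0.13444568] 0.2603955533700277
radius 0.09797383156339388 tool angle 0.0032489730371703107
0.05 [0.0275, -0.0043, 0.0171, 0.0024, 0.0157, -0.0]
0.1 [0.0558, -0.0087, 0.0328, 0.0049, 0.0315, -0.0]
0.15 [0.0848, -0.0132, 0.047, 0.0073, 0.0472, 0.0]
0.2 [0.1145, -0.0178, 0.0598, 0.0098, 0.0629, -0.0]
0.25 [0.1448, -0.0225, 0.071, 0.0122, 0.0786, -0.0]
0.3 [0.1756, -0.0273, 0.0807, 0.0147, 0.0944, -0.0]
0.35 [0.2069, -0.0322, 0.0889, 0.0171, 0.1101, 0.0]
```

>>> servo_tool(
  series=[
    [0.0275,-0.0043,0.0171,0.0024,0.0157,0,1],
    [0.0558,-0.0087,0.0328,0.0049,0.0315,0,1],
    [0.0848,-0.0132,0.047,0.0073,0.0472,0,1],
    [0.1145,-0.0178,0.0598,0.0098,0.0629,0,1],
    [0.1448,-0.0225,0.071,0.0122,0.0786,0,1],
    [0.1756,-0.0273,0.0807,0.0147,0.0944,0,1],
    [0.1756,-0.0273,0.0807,0.0147,0.0944,0,1],
  ],
)

```text
time: 14.5
tool_pos: [0.5567, -0.1359, 0.195]
tcp_rot: [2.231, 1.915, 0.243]
wrist_force: [-5.9, -1.1, -8.8]
width: 0.259
grip_force: 60.0
```

```bash
python3 swing.py .06 .12 .18 .24 .3 .36 .39 .4 .41 .42
```

```text
14.5
F lev,swing,hinge [-7.09 -7.71 -1.99] Ty [ 0.01371226  2.24300006 -0.11701701] 0.25879283517420365
radius 0.09802128609565328 tool angle 0.3061629019445174
0.06 [0.0376, -0.0059, 0.0093, 0.0029, 0.0189, 0.0]
0.12 [0.0758, -0.0118, 0.0163, 0.0059, 0.0377, -0.0]
0.18 [0.1142, -0.0178, 0.0209, 0.0088, 0.0566, -0.0]
0.24 [0.1529, -0.0238, 0.0232, 0.0117, 0.0755, 0.0]
0.3 [0.1916, -0.0298, 0.0232, 0.0147, 0.0944, -0.0]
0.36 [0.2303, -0.0358, 0.0208, 0.0176, 0.1132, 0.0]
0.39 [0.2496, -0.0388, 0.0187, 0.0191, 0.1227, -0.0]
0.4 [0.256, -0.0398, 0.0179, 0.0196, 0.1258, 0.0]
0.41 [0.2624, -0.0408, 0.017, 0.0201, 0.129, -0.0]
0.42 [0.2687, -0.0418, 0.016, 0.0205, 0.1321, 0.0]
```

>>> servo_tool(
  series=[
    [0.0376,-0.0059,0.0093,0.0029,0.0189,0,1],
    [0.0758,-0.0118,0.0163,0.0059,0.0377,0,1],
    [0.1142,-0.0178,0.0209,0.0088,0.0566,0,1],
    [0.1529,-0.0238,0.0232,0.0117,0.0755,0,1],
    [0.1916,-0.0298,0.0232,0.0147,0.0944,0,1],
    [0.2303,-0.0358,0.0208,0.0176,0.1132,0,1],
    [0.256,-0.0398,0.0179,0.0196,0.1258,0,1],
    [0.256,-0.0398,0.0179,0.0196,0.1258,0,1],
    [0.256,-0.0398,0.0179,0.0196,0.1258,0,1],
  ],
)

```text
time: 15.4
tool_pos: [0.5923, -0.1416, 0.1971]
tcp_rot: [-2.294, -1.968, 0.148]
wrist_force: [-17.7, 1.7, -4.3]
width: 0.254
grip_force: 56.7
```

```bash
python3 swing.py .01 .02 .03; python3 -c "
from plan import *
R,p=cur();print(R[:,2]*.015/.15)"
```

```text
15.4
F lev,swing,hinge [ -6.88 -16.95  -1.02] Ty [ 0.00215433  1.86794084 -0.01496851] 0.2543222217710305
radius 0.09712557876126986 tool angle 0.7094526722929672
0.01 [0.0064, -0.001, -0.0007, 0.0005, 0.0031, -0.0]
0.02 [0.0127, -0.002, -0.0015, 0.001, 0.0063, -0.0]
0.03 [0.0191, -0.003, -0.0023, 0.0015, 0.0094, -0.0]
[-0.01484584  0.00239447 -0.09886287]
```

>>> servo_tool(
  series=[
    [-0.004,0.001,-0.025,0,0,0,1],
    [-0.008,0.001,-0.05,0,0,0,1],
    [-0.011,0.002,-0.075,0,0,0,1],
    [-0.014,0.002,-0.095,0,0,0,1],
    [-0.014,0.002,-0.095,0,0,0,1],
    [-0.014,0.002,-0.095,0,0,0,0.8],
    [-0.014,0.002,-0.095,0,0,0,0.5],
    [-0.014,0.002,-0.095,0,0,0,0],
    [-0.014,0.002,-0.095,0,0,0,0],
    [-0.014,0.002,-0.095,0,0,0,0],
    [-0.014,0.002,-0.095,0,0,0,0],
  ],
)

```text
time: 16.5
tool_pos: [0.5951, -0.142, 0.186]
tcp_rot: [-2.302, -1.975, 0.136]
wrist_force: [0.3, 0.7, -0.2]
width: 0.998
grip_force: 0.0
```

```bash
python3 swing.py; python3 -c "
from plan import *
R,p=cur();print(-R[:,2]*.1/.15)"
```

```text
16.5
F lev,swing,hinge [-0.15  0.17  0.71] Ty [-0.00427195 -0.05649725 -0.05302742] 0.9981308797479768
radius 0.08642706290142561 tool angle 0.6965679485880131
[ 0.09062184 -0.01434329  0.66032295]
```

Clear of contact. I'll retreat along the lever, then away from it, and check.

>>> servo_tool(
  series=[
    [0.02,-0.003,0.15,0,0,0,0],
    [0.04,-0.006,0.3,0,0,0,0],
    [0.09,-0.014,0.66,0,0,0,0],
    [0.12,-0.02,0.9,0,0,0,0],
    [0.12,-0.02,0.9,0,0,0,0],
    [-0.2,-0.02,0.95,0,0,0,0],
    [-0.6,-0.02,0.95,0,0,0,0],
    [-0.9,-0.02,0.95,0,0,0,0],
    [-0.9,-0.02,0.95,0,0,0,0],
    [-0.9,-0.02,0.95,0,0,0,0],
  ],
)

```text
time: 17.5
tool_pos: [0.4579, -0.1448, 0.3276]
tcp_rot: [-2.302, -1.974, 0.137]
wrist_force: [-0.9, -0.2, -0.4]
width: 0.997
grip_force: 0.0
```

```bash
python3 - <<'E'
from plan import *
s=bot.read_state();print(s["time"],s["wrist_force"])
im=cv2.cvtColor(bot.read_camera("scene"),cv2.COLOR_RGB2BGR)[110:250,150:335]
cv2.imwrite("pics/e1.png",cv2.resize(im,None,fx=4,fy=4,interpolation=cv2.INTER_CUBIC))
E
```

```text
17.5 [-0.91624099 -0.20750611 -0.3843606 ]
```

View pics/e1.png

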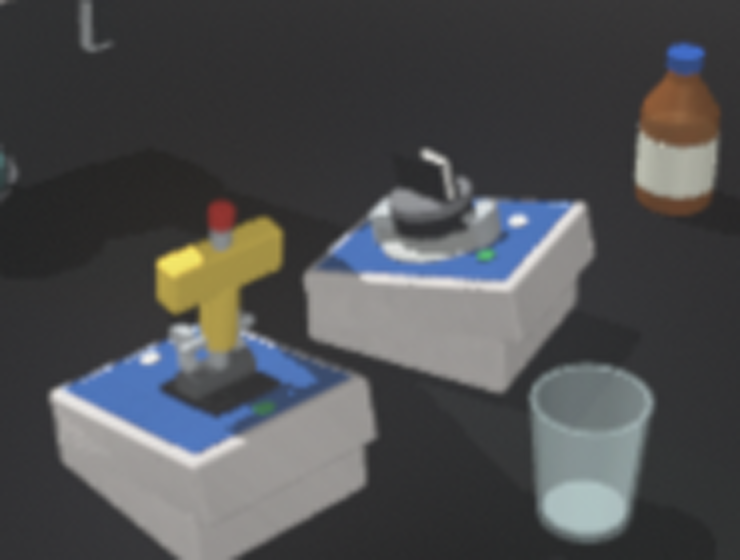

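The final picture shows the lever leaning to the far side. The gap from cap to bar is the same 11 px as when the collar was first down, so it has dropped back. The knob points at the green dot, and the bottle and beaker are where they were. Handing in.

```bash
python3 -c "
from workcell import bot
print(bot.finish_job())"
```

```text
the job is handed in; nothing more can be done
None
```

I set the selector to the green dot and it sprang back out. I then swung the heater lever to the far side, with its collar down by the last picture, and handed in the job at about 17.6 s; no verdict came back. The bottle and beaker look unmoved; the lamp was outside that view, but the arm never went near it.

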